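Seat the collar of the filter cell

ROBOT

A 7-joint arm with a two-finger parallel gripper is mounted at the origin on a cart in front of the work surface, level with it; the furniture and walls round the work are solid. World frame = base frame: x ahead of the robot, y to its left, z up, the work surface at z = 0. Lengths are in m, angles in rad, forces in N, time in s.
With the tool pointing down it reaches from about 0.4 to 0.85 m from the base axis. Payload 10.4 kg.
Tool frame: the origin (TCP) lies midway between the tips of the shut fingers; the grasp point (between the pads) lies 19 mm behind it; z points along the fingers, y is the line along which they close (so a half turn about z gives the same grasp; the last joint's range is limited). The gripper opens to 87 mm and grips with 3 to 60 N. Pads are 19 mm wide; open, the fingers measure 117 mm over their backs; the gripper's body (75 mm by 190 mm) begins 51 mm behind the grasp point.
Start: joints at [-1.368, 0.332, -0.065, 1.46, 0.022, 1.35, -0.088], TCP at [0.14, 0.609, 0.223] pointing down, gripper open.
Joint ranges: [-2.6, 2.6], [-0.5, 2.12], [-1.47, 1.34], [0.16, 2.42], [-1.27, 4.41], [0.06, 2.06], [-2.6, 2.6]. Speed limits (rad/s): [2.22, 2.22, 2.79, 2.79, 3.14, 3.14, 3.14].

INTERFACE

Orientations are given as a unit quaternion [x, y, z, w].
In Python, from bench import r gives the robot as it stands.
- The arm moves only by the tool arm_command, never from a script. Its argument "moves" is one flat list of numbers, 4 for each row, row after row: the shift along the tool's x, y, z in cm, then the turn about the tool's z in degrees. A call has 1 to 12 rows; each row shifts and turns the commanded pose from where the row before left it, along the tool's axes as they then stand; what a row does not reach is not made up. A row lasts 1/12 s, in which the tool goes at most 41.7 mm and 7.16 degrees, less where a joint would pass 70% of its speed; a pose out of reach is approached as far as the arm can. A call with a gripper value outside its range is refused whole. "fingers" is the opening in per cent of the stroke, from 0 (shut) to 100 (fully open), set as the call begins (left out, the last holds). The fingers move at their own pace and stop on an object; "squeeze" is the grip in N (left out, the last holds). Time passes only in rows, so rows that do not move let the fingers close. It gives the time, the measured TCP pose, the force, the opening and the grip force at its end, in the units of the state.
- r.read_state(): the state, without advancing time (a new reading comes with each control period).
- r.camera(name): name is "scene" or "top" or "wrist"; returns the picture (400x640x3 uint8, red, green, blue); there is no depth.
- r.camera_info(name): a dict with "fx", "fy", "cx", "cy" (pixels), "origin" and "attitude" of the camera in the world. Camera axes: x right, y up, looking along -z (the intrinsics and any distortion apply to the point x, -y, -z); pixel columns grow to the right and rows downward; lengths in m; the calibration is good to about 2 mm. A picture is of the moment at which its call begins: read the wrist's pose just before it. camera_info takes no time and is no camera call; for the wrist camera it gives the pose at the moment of the call.
- r.close_job(): hands the job in; it is judged then, once.
The state is a dict: "time": time; "joint_positions": joint angles; "joint_vel": joint speeds; "joint_torque": joint torques, N m; "ee_pos": TCP position; "eef_rot": TCP orientation; "ft_force": force on the tool from outside, world axes, zero at the start; "torque": the same for the moment, N m; "width": finger opening in m; "grip_force": force on a finger pad.
Only numpy, scipy, OpenCV 4.12 (cv2) and the standard library are available. Lean on these libraries where they do the work, as an engineer would, in place of code of your own. Each camera call takes 0.05 s, during which the arm holds its last target. There are 200 camera calls.

TASK

Pull the tray of the small white filtration module out to its stop. Then turn the knurled collar of the filter cell standing on the tray until one of its hidden keyways drops over the pin, and push it fully home against its spring. The program ends while holding: finish with the gripper still holding the collar down, with the tray still out at its stop and the bottles and dish near the module left where they stand.

Things in the scene. Friction and masses are not known exactly. Their poses are not given: they have to be found in the camera images.
- module: Housing of the filtration module, fixed to the worktop: a white box 190 (x) x 150 (y) x 120 mm high (roof 8 mm thick), open at its front. Origin at the centre of its underside on the worktop; z up; its front looks along its own -x, which points roughly to the robot's left (world +y).
- tray (a joint): How far the tray is pulled out along the module's -x, m: 0 shut (it may start up to 0.025 out), 0.150 at its stop. About 3 N of friction; it stays where it is left. Its white front panel is 12 mm thick, 150 mm wide, its top 118 mm above the worktop; shut, its outer face is 107 mm ahead of the module's origin.
- tray_handle (a point): Middle of the tray's handle: a round level steel bar 10 mm thick, about 80 mm long between its legs, along the module's y, its axis 45 mm ahead of the panel's outer face and 92 mm above the worktop, 28 mm below the top of the module's roof. Moves with the tray (axes as the module's).
- cell_foot (a point): Foot of the filter cell on the tray's floor, on the collar's axis, 28 mm above the worktop, 137 mm behind the handle bar on the tray's middle line (axes as the module's). With the tray out the axis is 70 mm ahead of the roof's front edge and 80 mm behind the front panel's back. The cell's flange is 72 mm wide and at most 45 mm above the worktop, the tray's side walls 46 mm.
- collar: Knurled aluminium collar of the filter cell: a round drum 53 mm in diameter, 32 mm high, axis upright; origin on its axis at its underside, 72 mm above the worktop when up (top at 104 mm), z up. It turns both ways (about 0.02 N m). Inside it, out of sight, are four keyways a quarter turn apart.
- collar_top (a point): Centre of the collar's top face; goes down with the collar, does not turn with it (axes as the module's). A 12 mm thick spigot stands up through it to 107 mm above the worktop. One radial pin is hidden inside at an unknown angle. Keyways are 10 mm wide, the pin 5 mm: the collar drops within about 0.13 rad of alignment. It starts 0.35 to 1.22 rad from alignment whichever way it is turned.
- press (a joint): How far the collar is pushed down, m: 0 up (spring force 3 N), 0.012 fully home at a hard stop (9 N, 500 N/m). Away from a keyway the collar meets the pin and is stopped at about 0.003; over a keyway it goes all the way. Let go, it springs up again.
- reagent_bottle: Bystander: squat round bottle 56 mm in diameter, 106 mm high, standing on the worktop beyond the module's tray. Origin at the centre of its underside.
- indicator_bottle: Bystander: small round bottle 36 mm in diameter, 76 mm high, standing on the worktop beyond the tray. Origin at the centre of its underside.
- petri_dish: Bystander: flat clear dish 57 mm in diameter, 15 mm high, lying on the worktop ahead of the tray, beyond where the handle comes to. Origin at the centre of its underside.

How it is judged:
On the way, in this order (a step that is already met when the one before it is completed fails the run):
1. the tray is pulled out to its stop (within 5 mm) (value of joint tray above 0.145 m), for 0.2 s.
2. the collar has dropped over the pin (pushed down more than 6 mm) (value of joint press above 0.006 m), for 0.1 s.
At the end, for the whole second after the job is handed in: The collar is held pushed home, at least 10.5 of its 12 mm down, by the fingers (which press on it with more than 2 N), the tray is out within 10 mm of its stop, and the two bottles and the dish are within 20 mm of where they stood (value of joint press above 0.0105 m and value of joint tray above 0.14 m and contact force between the fingers and collar above 2 N and distance of each of reagent_bottle, indicator_bottle, petri_dish from where it was at the start of the episode below 0.02 m); the arm keeps its last pose, push and grip.
It fails at once if a bystander is knocked over or pushed away (angle between any of reagent_bottle, indicator_bottle's own z axis and vertical above 0.5 rad or distance of any of reagent_bottle, indicator_bottle, petri_dish from where it was at the start of the episode above 0.03 m).
It also fails if it takes over 54 s, if anything falls off the work surface, if the arm or the gripper's body presses on something with over 40 N, if the wrist force passes 120 N, or if a joint passes its speed limit or range.

## Working session

There is one attempt and no reset: what is moved stays moved. The work goes in short steps, Python scripts to look and compute and a tool call to move; the robot and the scene stay as the last step left them, time stands still between calls to the robot, and variables do not carry over. Pictures are saved under pics/ and viewed, at most 10 in all, crops included, and the job is handed in when it is done.

Besides the shell and the picture viewer there is one more tool, called as name(argument=value, ...) on one line, values as JSON. arm_command: Moves the arm, as the interface text tells. Its arguments: {"type":"object","properties":{"moves":{"type":"array"},"fingers":{"type":"number"},"squeeze":{"type":"number"}},"required":["moves"]}

```bash
mkdir -p pics; ls; python3 - <<'E'
from bench import r
import cv2,numpy as np
s=r.read_state(); print(s)
for n in ("scene","top"):
    im=r.camera(n); cv2.imwrite(f"pics/{n}0.png",im[:,:,::-1]); print(n,r.camera_info(n))
print(r.camera_info("wrist"))
E
```

```text
pics
{'time': 0.0, 'joint_positions': array([-1.36761952,  0.33285126, -0.06472385,  1.460947  ,  0.0215775 ,
        1.34986607, -0.08850737]), 'joint_vel': array([ 0.00085369,  0.00014407, -0.000246  , -0.00062353,  0.00027307,
        0.00022852, -0.00042982]), 'joint_torque': array([ 2.77789804e-04, -6.23264909e+01,  2.50001944e-02, -3.89891911e+01,
       -6.13085506e-02,  3.98086687e-02,  1.48921290e-04]), 'ee_pos': array([0.13981327, 0.60877162, 0.22176414]), 'eef_rot': array([ 1.12633190e-01,  9.93636397e-01, -6.85947092e-04, -6.08226310e-05]), 'ft_force': array([-0.20271156, -0.24307157,  0.4146013 ]), 'torque': array([-0.00949083, -0.01184316, -0.02297888]), 'grip_force': 0.0, 'width': 0.08700301879360421}
scene {'fx': 514.251292402719, 'fy': 514.251292402719, 'cx': 314.081618736194, 'cy': 200.772971692782, 'origin': array([ 0.09085628, -0.54765436,  0.87099896]), 'attitude': array([ 0.38269276, -0.12064928, -0.25357698,  0.88016403])}
top {'fx': 475.9936571931735, 'fy': 475.9936571931735, 'cx': 322.5872571875489, 'cy': 201.34654320127083, 'origin': array([0.37857872, 0.15564128, 1.31479482]), 'attitude': array([-0.05315018,  0.04647873,  0.71075389, -0.69988835])}
{'fx': 281.7073986680691, 'fy': 281.7073986680691, 'cx': 321.55408301687845, 'cy': 201.2112256572504, 'origin': array([0.06937291, 0.62476806, 0.38517454]), 'attitude': array([-0.10647834, -0.08417794,  0.61740939,  0.77484327])}
```

View pics/scene0.png

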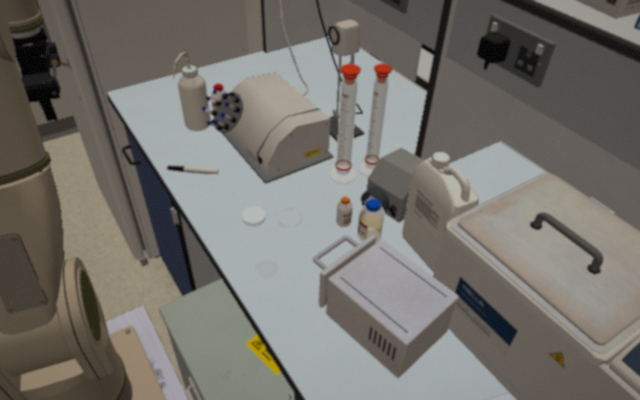

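View pics/top0.png

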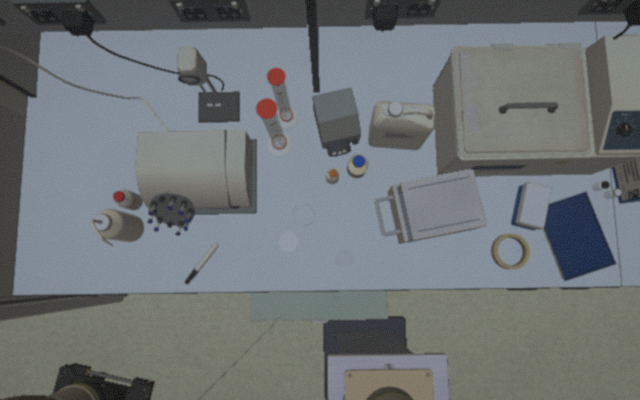

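The scene shows the module at about (390,300), with its handle to the upper left at (335,250). In the top view the handle bar is near (380,215) and the housing spans about x 390–485. The bottles are at (332,176) and (357,166), and faint dishes are at (303,213), (288,241) and (345,258). I'll enlarge the top view to measure from it.

```bash
cat > h.py <<'E'
import numpy as np, cv2
from scipy.spatial.transform import Rotation as R
def ray(ci,u,v):
    d=np.array([(u-ci["cx"])/ci["fx"],-(v-ci["cy"])/ci["fy"],-1.])
    return np.array(ci["origin"]),R.from_quat(ci["attitude"]).apply(d)
def onz(ci,u,v,z):
    o,d=ray(ci,u,v); return o+d*(z-o[2])/d[2]
def pix(ci,p):
    q=R.from_quat(ci["attitude"]).inv().apply(np.array(p)-ci["origin"])
    return ci["cx"]-ci["fx"]*q[0]/q[2], ci["cy"]+ci["fy"]*q[1]/q[2]
E
python3 - <<'E'
import cv2
im=cv2.imread("pics/top0.png")[140:290,270:500]
cv2.imwrite("pics/top_c.png",cv2.resize(im,None,fx=3.4,fy=3.4,interpolation=cv2.INTER_CUBIC))
E
```

```text
(no output)
```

View pics/top_c.png

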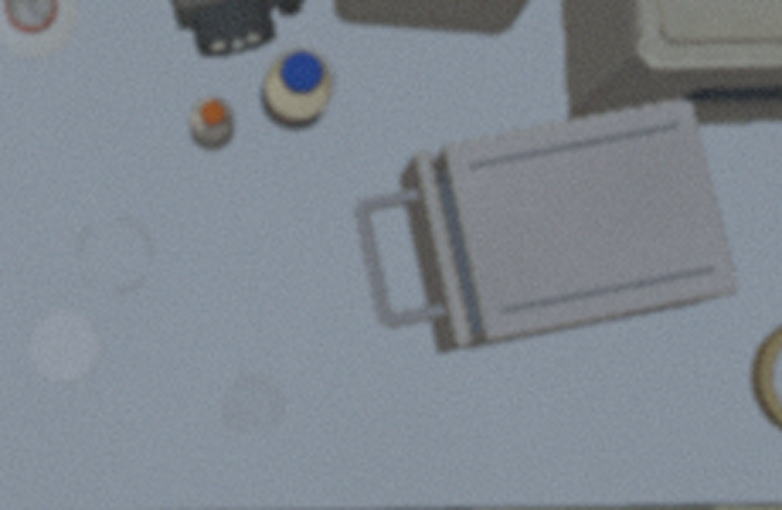

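In the crop, the handle bar runs from (365,207) to (388,318). The roof corners are (445,148), (690,103), (735,292) and (482,343), and the tray gap is dark blue at about (460,250). The dish is to the left, possibly at (115,253).

```bash
python3 - <<'E'
from bench import r
from h import *
ci=r.camera_info("top")
f=lambda u,v,z: onz(ci,u/3.4+270,v/3.4+140,z)
a,b=f(365,207,.092),f(388,318,.092)
print("bar",a,b,(a+b)/2,np.linalg.norm(a-b))
c=[f(u,v,.12) for u,v in((445,148),(690,103),(735,292),(482,343))]
for i in range(4): print(c[i],np.linalg.norm(c[i]-c[i-1]))
m=np.mean(c,0); ax=(c[0]+c[3]-c[1]-c[2])/2; ax/=np.linalg.norm(ax); print("centre",m,"front dir",ax,np.degrees(np.arctan2(ax[1],ax[0])))
lat=c[0]-c[3]; lat/=np.linalg.norm(lat);print("lat",lat, "barlat",(a-b)/np.linalg.norm(a-b))
h=(a+b)/2; print("bar ahead",(h-m)[:2]@ax[:2], "side",np.cross(ax[:2],(h-m)[:2]))
print("dish?",f(115,253,.015),f(65,346,.015),f(253,402,.015),"bot",f(302,72,.106),f(212,112,.076))
s=r.read_state(); Rt=R.from_quat(s["eef_rot"]).as_matrix(); print(Rt)
E
```

```text
bar [0.55117357 0.02396799 0.092     ] [0.46627952 0.00923521 0.092     ] [0.50872655 0.0166016  0.092     ] 0.08616296213395859
[ 0.59084077 -0.03418322  0.12      ] 0.14762456461624301
[ 0.62206274 -0.21892278  0.12      ] 0.1873593341109902
[ 0.4795044  -0.24363253  0.12      ] 0.14468396867443375
[ 0.44481556 -0.05585466  0.12      ] 0.19095507784626575
centre [ 0.53430587 -0.1381483   0.12      ] front dir [-0.17422737  0.98470545  0.        ] 100.0336987493907
lat [0.98916603 0.1468011  0.        ] barlat [0.98527322 0.17098739 0.        ]
bar ahead 0.1568396854425468 side -0.0017735696194381076
dish? [0.52775342 0.21867847 0.015     ] [0.4533348  0.25948559 0.015     ] [0.40648387 0.10969982 0.015     ] bot [0.65398061 0.07027471 0.106     ] [0.63014355 0.1390642  0.076     ]
[[-9.74612320e-01  2.23899042e-01 -2.08897881e-04]
 [ 2.23899130e-01  9.74611589e-01 -1.19603035e-03]
 [-6.41957531e-05 -1.21243796e-03 -9.99999263e-01]]<stdin>:11: DeprecationWarning: Arrays of 2-dimensional vectors are deprecated. Use arrays of 3-dimensional vectors instead. (deprecated in NumPy 2.0)
```

arm_command(moves=[-2.46, -2.47, 0, 0, -2.46, -2.47, 0, 0, -2.46, -2.47, 0, 0, -2.46, -2.47, 0, 0, -2.46, -2.47, 0, 0, -2.46, -2.47, 0, 0, -2.46, -2.47, 0, 0, -2.46, -2.47, 0, 0, -2.46, -2.47, 0, 0, -2.46, -2.47, 0, 0, -2.46, -2.47, 0, 0, -2.46, -2.47, 0, 0], fingers=46)

```text
time: 1.1
ee_pos: [0.3617, 0.2525, 0.2224]
eef_rot: [0.113, 0.994, 0.0, -0.0]
ft_force: [1.2, 0.8, -0.1]
width: 0.0401
grip_force: 0.0
```

arm_command(moves=[-2.46, -2.47, 0, 0, -2.46, -2.47, 0, 0, -2.46, -2.47, 0, 0, -2.46, -2.47, 0, 0, -2.46, -2.47, 0, 0, -2.46, -2.47, 0, 0, -2.46, -2.47, 0, 0, -2.46, -2.47, 0, 0, 0, 0, 1, -5.75, 0, 0, 1, -5.75, 0, 0, 1, -5.75, 0, 0, 1, -5.75])

```text
time: 2.1
ee_pos: [0.5086, 0.0173, 0.1817]
eef_rot: [-0.09, 0.996, -0.0, -0.0]
ft_force: [-0.3, -0.9, -0.1]
width: 0.0402
grip_force: 0.0
```

```bash
cat > look.py <<'E'
from bench import r
from h import *
import sys
def state():
    s=r.read_state(); Rt=R.from_quat(s["eef_rot"]).as_matrix()
    print("t",s["time"],"p",s["ee_pos"].round(4),"xy-ang y",np.degrees(np.arctan2(Rt[1,1],Rt[0,1])).round(2),"F",s["ft_force"].round(1),"T",s["torque"].round(2),"w",round(s["width"],4),"g",round(s["grip_force"],1),"q",s["joint_positions"].round(2)); return s,Rt
if __name__=="__main__":
    state(); ci=r.camera_info("wrist"); im=r.camera("wrist")[:,:,::-1]; cv2.imwrite(f"pics/{sys.argv[1]}.png",im); print(ci)
    print("expect bar",pix(ci,(.5087,.0166,.092)))
E
python3 look.py w1
```

```text
t 2.1 p [0.5086 0.0173 0.1817] xy-ang y 100.32 F [-0.3 -0.9 -0.1] T [0.03 0.07 0.01] w 0.0402 g 0.0 q [-0.65  0.1   0.56  1.85 -0.06  1.21  1.68]
{'fx': 281.7073986680691, 'fy': 281.7073986680691, 'cx': 321.55408301687845, 'cy': 201.2112256572504, 'origin': array([0.43752939, 0.0034965 , 0.34511636]), 'attitude': array([-0.08670351, -0.10402132,  0.76090403,  0.63457634])}
expect bar (np.float64(321.6508616101702), np.float64(203.12806928888918))
```

View wrist.

View pics/w1.png

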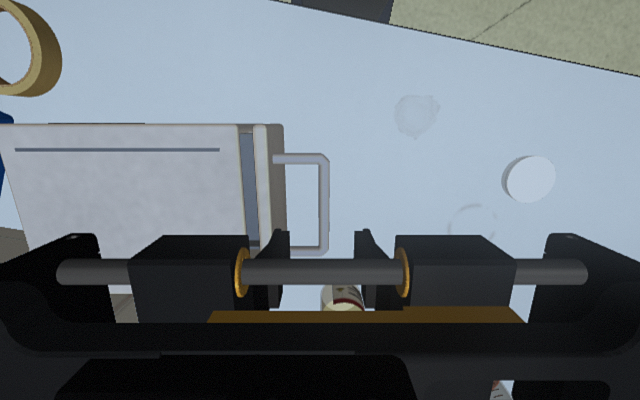

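The wrist view shows the bar upright at column 324, rows 157–250, with its middle within about 2 px of the prediction. It lies between the fingers, so I'll descend, grip and check.

arm_command(moves=[0, 0.1, 2.5, 0, 0, 0, 2.5, 0, 0, 0, 2.5, 0, 0, 0, 2.4, 0, 0, 0, 1, 0, 0, 0, 0, 0])

```text
time: 2.65
ee_pos: [0.5071, 0.0184, 0.0717]
eef_rot: [-0.087, 0.996, -0.0, -0.002]
ft_force: [-0.3, -0.2, -0.4]
width: 0.0402
grip_force: 0.0
```

arm_command(moves=[0, 0, 0, 0, 0, 0, 0, 0, 0, 0, 0, 0, 0, 0, 0, 0, 0, 0, 0, 0], fingers=0, squeeze=40)

```text
time: 3.07
ee_pos: [0.5092, 0.0187, 0.0743]
eef_rot: [-0.088, 0.996, 0.0, 0.001]
ft_force: [0.8, 0.5, 0.9]
width: 0.0146
grip_force: 0.0
```

arm_command(moves=[0, 0, 0, 0, 0, 0, 0, 0, 0, 0.6, 0, 0, 0, 1.3, 0, 0, 0, 1.8, 0, 0, 0, 1.8, 0, 0, 0, 1.8, 0, 0, 0, 1.8, 0, 0, 0, 1.8, 0, 0, 0, 1.8, 0, 0, 0, 1.0, 0, 0, 0, 0.4, 0, 0])

```text
time: 4.07
ee_pos: [0.4839, 0.1569, 0.074]
eef_rot: [-0.088, 0.996, -0.001, -0.0]
ft_force: [-1.5, -18.0, 13.6]
width: 0.0088
grip_force: 40.0
```

arm_command(moves=[0, 0.3, 0, 0, 0, 0.2, 0, 0, 0, 0, 0, 0, 0, 0, 0, 0])

```text
time: 4.4
ee_pos: [0.4839, 0.1569, 0.0739]
eef_rot: [-0.085, 0.996, -0.003, -0.0]
ft_force: [-1.2, -21.7, 14.6]
width: 0.0087
grip_force: 40.0
```

arm_command(moves=[0, -0.6, 0, 0, 0, 0, 0, 0, 0, 0, 0, 0, 0, 0, 0, 0], fingers=46)

```text
time: 4.73
ee_pos: [0.4839, 0.157, 0.0734]
eef_rot: [-0.088, 0.996, 0.0, -0.0]
ft_force: [-0.8, 0.1, -0.0]
width: 0.0275
grip_force: 0.0
```

arm_command(moves=[0, 0, 2, 0, 0, 0, -2, 0, 0, 0, -3, 0, 0, 0, -3, 0, 0, 0, -3, 0, 0, 0, -3, 0, 0, -2, 0, 0, 0, -2, 0, 0, 0, 0, 0, 0], fingers=46)

```text
time: 5.48
ee_pos: [0.492, 0.1138, 0.1941]
eef_rot: [-0.086, 0.996, -0.0, 0.001]
ft_force: [-0.0, -1.2, -0.1]
width: 0.0403
grip_force: 0.0
```

arm_command(moves=[0, -2.3, 0, 0, 0, -2.3, 0, 0, 0, -2.3, 0, 0, 0, -2.4, 0, 0, 0, 0, 0, 0, 0, 0, 0, 0, 0, 0, 0, 0], fingers=100)

```text
time: 6.07
ee_pos: [0.5072, 0.0266, 0.1932]
eef_rot: [-0.088, 0.996, 0.0, -0.0]
ft_force: [-0.8, 0.6, -0.0]
width: 0.0788
grip_force: 0.0
```

```bash
python3 look.py w2; python3 - <<'E'
from bench import r
from h import *
ci=r.camera_info("wrist");print(pix(ci,(.5082,.0221,.104)))
im=r.camera("top")[140:290,270:420,::-1]; cv2.imwrite("pics/top2.png",cv2.resize(im,None,fx=4,fy=4,interpolation=2))
E
```

```text
t 6.0667 p [0.5072 0.0266 0.1932] xy-ang y 100.11 F [-0.8  0.6 -0. ] T [ 0.05  0.01 -0.01] w 0.0788 g 0.0 q [-0.7   0.09  0.59  1.83 -0.05  1.24  1.66]
{'fx': 281.7073986680691, 'fy': 281.7073986680691, 'cx': 321.55408301687845, 'cy': 201.2112256572504, 'origin': array([0.43608296, 0.01298489, 0.35662587]), 'attitude': array([-0.08680734, -0.10405451,  0.75973513,  0.63595572])}
expect bar (np.float64(311.9568303810016), np.float64(199.58293739479294))
(np.float64(317.14089084012625), np.float64(203.4039246247633))
```

View pics/w2.png

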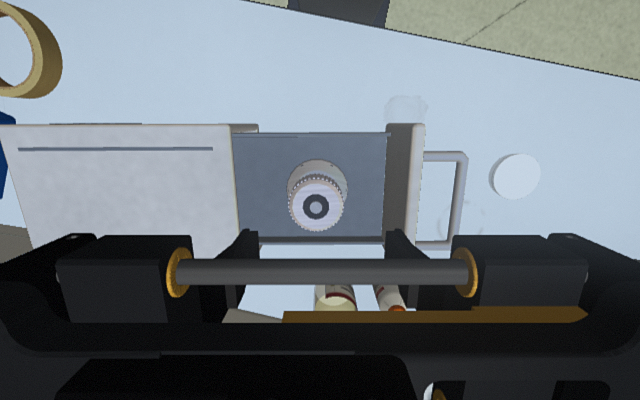

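The wrist view shows the collar's top face centred at about (316,206) and the spigot at (316,207), close to the predicted (317,203). The tray is out and its handle bar is at column 462.

```bash
python3 - <<'E'
from bench import r
from look import *
s,Rt=state(); ci=r.camera_info("wrist")
im=cv2.imread("pics/w2.png"); g=cv2.cvtColor(im,cv2.COLOR_BGR2GRAY)
cc=g[175:240,280:352]
n,l,st,c=cv2.connectedComponentsWithStats((cc>135).astype(np.uint8)); i=1+np.argmax(st[1:,4]); print(st[i]+[280,175,0,0,0],c[i]+[280,175])
for u,v,z in((316,207,.107),(316.3,206,.104)):
    p=onz(ci,u,v,z); d=Rt.T@(p-s["ee_pos"]); print(p.round(4),"tool cm",(d*100).round(2))
p=[onz(ci,u,206,.104) for u in(289,344)]; print(np.linalg.norm(p[0]-p[1]))
b=onz(ci,461.5,203,.092); d=Rt.T@(b-s["ee_pos"]); print("bar",b,d*100)
E
```

```text
t 6.1667 p [0.5072 0.0269 0.1933] xy-ang y 100.18 F [-0.3 -0.8  0.3] T [ 0.02  0.01 -0.03] w 0.0836 g 0.0 q [-0.7   0.09  0.59  1.83 -0.05  1.24  1.66]
[ 288  175   60   57 1943] [318.49253731 201.91250643]
[0.511  0.0216 0.107 ] tool cm [-0.28 -0.59  8.63]
[0.5109 0.0218 0.104 ] tool cm [-0.27 -0.57  8.93]
0.051459187163294604
bar [0.48628402 0.16131127 0.092     ] [-0.3152355  13.59878769 10.13519111]
```

arm_command(moves=[-0.2, -0.5, 0, 0, 0, 0, 0, 0, 0, 0, 2, 0, 0, 0, 2.5, 0, 0, 0, 2.5, 0, 0, 0, 2.5, 0, 0, 0, 1.5, 0, 0, 0, 0.6, 0, 0, 0, 0, 0])

```text
time: 6.92
ee_pos: [0.5095, 0.0208, 0.0764]
eef_rot: [-0.088, 0.996, -0.0, -0.001]
ft_force: [-1.0, 0.3, 0.6]
width: 0.0869
grip_force: 0.0
```

```bash
python3 look.py w3
```

```text
t 6.9167 p [0.5095 0.0208 0.0764] xy-ang y 100.08 F [-1.   0.3  0.6] T [-0.02  0.05  0.02] w 0.0869 g 0.0 q [-0.65  0.24  0.59  1.95 -0.16  0.99  1.75]
{'fx': 281.7073986680691, 'fy': 281.7073986680691, 'cx': 321.55408301687845, 'cy': 201.2112256572504, 'origin': array([0.43861969, 0.00741716, 0.23994171]), 'attitude': array([-0.08656323, -0.10304675,  0.75963136,  0.63627696])}
expect bar (np.float64(315.9877072105571), np.float64(251.1061060867534))
```

View pics/w3.png

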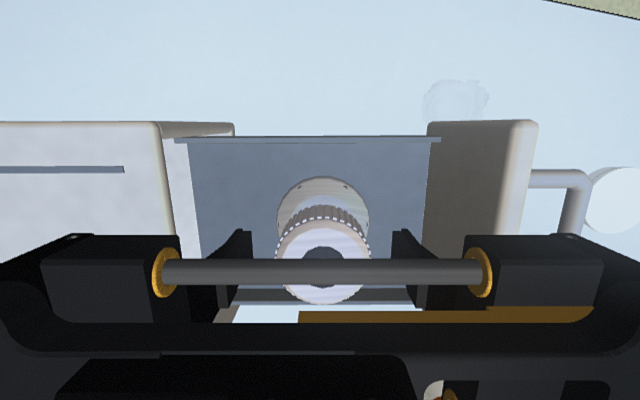

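The collar, centred at column 322, sits midway between the open fingers at columns 235 and 410, so I'll close.

arm_command(moves=[0, 0, 0, 0, 0, 0, 0, 0, 0, 0, 0, 0, 0, 0, 0, 0, 0, 0, 0, 0, 0, 0, 0, 0, 0, 0, 0, 0, 0, 0, 0, 0], fingers=0, squeeze=40)

```text
time: 7.63
ee_pos: [0.5104, 0.021, 0.0777]
eef_rot: [-0.088, 0.996, 0.0, 0.0]
ft_force: [-0.3, 0.5, 2.0]
width: 0.0524
grip_force: 40.0
```

arm_command(moves=[0, 0, 0.2, 0, 0, 0, 0.2, 0, 0, 0, 0.1, 0, 0, 0, 0, 0, 0, 0, 0, 0])

```text
time: 8.05
ee_pos: [0.5106, 0.021, 0.0741]
eef_rot: [-0.088, 0.996, 0.001, 0.0]
ft_force: [-10.2, 0.6, 26.5]
width: 0.0524
grip_force: 40.0
```

arm_command(moves=[0, 0, -0.1, 0, 0, 0, 0, -5, 0, 0, 0, -5, 0, 0, 0, -5, 0, 0, 0, -5, 0, 0, 0, 0])

```text
time: 8.55
ee_pos: [0.5104, 0.0212, 0.0739]
eef_rot: [-0.262, 0.965, 0.0, 0.0]
ft_force: [-2.8, 1.5, 7.1]
width: 0.0524
grip_force: 40.0
```

arm_command(moves=[0, 0, 0.1, 0, 0, 0, 0, 0])

```text
time: 8.72
ee_pos: [0.5105, 0.0212, 0.0726]
eef_rot: [-0.26, 0.966, 0.0, 0.0]
ft_force: [0.4, 2.2, 2.4]
width: 0.0523
grip_force: 40.0
```

arm_command(moves=[0, 0, 0, -5, 0, 0, 0, -5, 0, 0, 0, 0])

```text
time: 8.97
ee_pos: [0.5103, 0.0212, 0.0726]
eef_rot: [-0.345, 0.939, 0.0, 0.0]
ft_force: [-1.3, 2.1, 3.7]
width: 0.0522
grip_force: 40.0
```

arm_command(moves=[0, 0, 0.1, 0, 0, 0, 0.1, 0, 0, 0, 0, 0])

```text
time: 9.22
ee_pos: [0.5103, 0.0211, 0.0704]
eef_rot: [-0.342, 0.94, 0.0, 0.0]
ft_force: [-0.7, 2.8, 4.0]
width: 0.0521
grip_force: 40.0
```

```bash
python3 look.py w4
```

```text
t 9.2167 p [0.5103 0.0211 0.0704] xy-ang y 129.95 F [-0.7  2.8  4. ] T [ 0.68  0.35 -0.02] w 0.0521 g 40.0 q [-0.58  0.24  0.51  1.96 -0.14  0.98  2.26]
{'fx': 281.7073986680691, 'fy': 281.7073986680691, 'cx': 321.55408301687845, 'cy': 201.2112256572504, 'origin': array([ 0.45507036, -0.02677526,  0.23371909]), 'attitude': array([-0.05739278, -0.12313216,  0.89783167,  0.41885897])}
expect bar (np.float64(319.31097276429), np.float64(252.57441845784084))
```

arm_command(moves=[0, 0, 0.2, 0, 0, 0, 0.2, 0, 0, 0, 0.1, 0, 0, 0, 0, 0, 0, 0, 0, 0])

```text
time: 9.68
ee_pos: [0.5104, 0.021, 0.0658]
eef_rot: [-0.342, 0.94, 0.0, 0.0]
ft_force: [-3.0, 2.6, 7.3]
width: 0.0522
grip_force: 40.0
```

arm_command(moves=[0, 0, 0.1, 0, 0, 0, 0.1, 0, 0, 0, 0, 0, 0, 0, 0, 0])

```text
time: 10.02
ee_pos: [0.5107, 0.0208, 0.0654]
eef_rot: [-0.342, 0.94, 0.0, 0.0]
ft_force: [-11.5, 0.9, 29.0]
width: 0.0519
grip_force: 40.0
```

```bash
python3 look.py w5
```

```text
t 10.0167 p [0.5107 0.0208 0.0654] xy-ang y 129.98 F [-11.5   0.9  29. ] T [0.29 2.49 0.  ] w 0.0519 g 40.0 q [-0.58  0.25  0.51  1.96 -0.15  0.97  2.27]
{'fx': 281.7073986680691, 'fy': 281.7073986680691, 'cx': 321.55408301687845, 'cy': 201.2112256572504, 'origin': array([ 0.45542054, -0.02723346,  0.2285955 ]), 'attitude': array([-0.05740801, -0.12356812,  0.89786638,  0.41865405])}
expect bar (np.float64(320.1894840275554), np.float64(256.65779819182615))
```

View pics/w5.png

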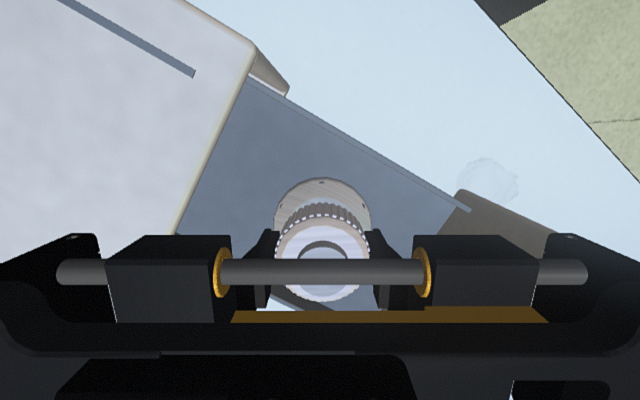

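The fingers still hold the collar, centred at (322,262). It went down 12.3 mm onto a hard stop with 29 N, after moving freely past the 3 mm pin level at only 2–7 N. The collar axis hasn't shifted, so the tray is still out. I'll hand the job in.

```bash
python3 - <<'E'
from look import *
state(); print(r.close_job())
E
```

```text
t 10.0667 p [0.5107 0.0208 0.0653] xy-ang y 129.98 F [-10.9   0.1  28.1] T [0.3  2.49 0.  ] w 0.0521 g 40.0 q [-0.58  0.25  0.51  1.96 -0.15  0.97  2.27]
the job is handed in; nothing more can be done
None
```

I pulled the tray out to its stop, turned the collar about 30° until it dropped over the pin, and handed the job in at about 10 s with the gripper pressing the collar home (about 12 mm down, 28 N); the hand-in returned no verdict, and I took no final picture of the bottles and dish, though nothing suggested they were touched.

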